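# Put the gauge masters away

## Task

Put the gauge masters away: stack the three ring gauges that lie on the green bench top over the upright post, lying flat, the largest at the bottom, the medium one next and the smallest on top; and lay the rectangular steel block flat on the sloped blue rest, lengthwise up the slope in the middle, with its lower end against the lip. Set each one down gently rather than dropping it, and leave the plug gauge, the jar and the V-block standing where they are.

Things in the scene. Friction and masses are not known exactly. Their poses are not given: they have to be found in the camera images.
- ring_large: largest loose ring gauge, dark steel, lying flat: outer diameter 68 mm, bore 36 mm, 18 mm high, about 0.36 kg; origin at the centre of its underside, z up
- ring_medium: medium loose ring gauge, dark steel, lying flat: outer diameter 56 mm, bore 32 mm, 18 mm high, about 0.23 kg; origin at the centre of its underside, z up
- ring_small: smallest loose ring gauge, dark steel, lying flat: outer diameter 44 mm, bore 28 mm, 18 mm high, about 0.13 kg; origin at the centre of its underside, z up
- block: bright steel rectangular master block lying flat on the bench: 80 mm long (its x axis), 32 mm wide (its y axis), 18 mm high, about 0.34 kg; origin at the centre of its underside, z up. Either end may go to the lip
- spindle: storage spindle fixed to the bench: round blue base, 92 mm diameter, 12 mm thick, with a steel post 14 mm in diameter standing 60 mm above it (tip 72 mm above the bench, the last 8 mm tapering to 6 mm); origin at the centre of the base's underside, z up. Stacked rings have their undersides 12, 30 and 48 mm above the origin
- bed: sloped blue bed of a fixed rest, tilted 0.3 rad, low side roughly to the robot; 112 mm up the slope, 84 mm wide, black lip 10 mm high, 8 mm thick across the low end. Origin on the slope at the middle of the lip's inner face, 22 mm up; x up the slope, y along the lip, z square out of the slope. Seated, the block's underside centre is at x = 40 mm, y = z = 0. Upper end 55 mm up
- plug: bystander: upright bright steel plug gauge, 32 mm in diameter at its foot, 50 mm high; origin at the centre of its underside
- jar: bystander: small white jar with a black cap, 36 mm in diameter, 45 mm high; origin at the centre of its underside
- vblock: bystander: grey V-block, 40 x 36 mm, 30 mm high; origin at the centre of its underside
There are look-alikes about, which are no part of the job. What is shaped like the ring_small but purple or white is not meant.

How it is judged:
By the outcome, as a careful person would: the job done as asked, in the order asked, and still so for the second after the job is handed in, with the robot touching nothing.
It also fails if it takes over 99 s, if anything falls off the work surface, if the arm or the gripper's body presses on something with over 40 N, if the wrist force passes 120 N, or if a joint passes its speed limit or range.

## Robot

A 6-joint arm with a two-finger parallel gripper is mounted at the origin on the work surface. World frame = base frame: x ahead of the robot, y to its left, z up, the work surface at z = 0. Lengths are in m, angles in rad, forces in N, time in s.
With the tool pointing down it reaches from about 0.35 to 0.775 m from the base axis. Payload 5.5 kg.
Tool frame: the origin (TCP) lies on the centre line of the jaws, within the pads' length; the fingertips stand 11 mm ahead of it and the grasp point (between the pads) lies 8 mm behind it (ctrl.tcp_to_tips is the distance from the TCP to the fingertips, in m); z points along the fingers, y is the line along which they close (so a half turn about z gives the same grasp; the last joint's range is limited). The gripper opens to 85 mm and grips with 20 to 120 N. Pads are 22 mm wide; open, the fingers measure 114 mm over their backs; the gripper's body (76 mm by 85 mm) begins 54 mm behind the grasp point. The pads swing forward as they close: fully open they stand 13 mm farther back than shut.
Start: joints at [-0.14, 0.313, 0.046, 1.304, 0, 1.431], TCP at [0.575, -0, 0.242] pointing down, gripper open.
Joint ranges: [-2.76, 2.76], [-0.86, 1.69], [-1.03, 1.26], [-2.2, 2.34], [-1.47, 1.5], [-3.14, 3.14]. Speed limits (rad/s): [2.57, 2.57, 3.14, 3.14, 3.14, 3.14].

## Interface

Orientations are given as a rotation vector (axis times angle).
In Python, from station import ctrl gives the robot as it stands.
- The arm moves only by the tool servo_tool, never from a script. Its argument "rows" is one flat list of numbers, 7 for each row, row after row: the shift along the tool's x, y, z in mm, then the turn, a rotation vector about the tool's x, y, z in rad, then the closure, from 0 (fully open) to 1 (shut). A call has 1 to 5 rows; each row shifts and turns the commanded pose from where the row before left it, along the tool's axes as they then stand; what a row does not reach is not made up. A row lasts 1/10 s, in which the tool goes at most 50 mm and 8.59 degrees, less where a joint would pass 70% of its speed; a pose out of reach is approached as far as the arm can. A call is refused whole if a number of a shift passes 50 or a number of a turn 0.15, either way. A call with a gripper value outside its range is refused whole. The fingers move at their own pace and stop on an object; "squeeze" is the grip in N (left out, the last holds). Time passes only in rows, so rows that do not move let the fingers close. It gives the time, the measured TCP pose, the force and the opening at its end, in the units of the state.
- ctrl.get_obs(): the state, without advancing time (a new reading comes with each control period).
- ctrl.capture(name): name is "scene" or "side" or "wrist"; returns the picture (400x640x3 uint8, blue, green, red); there is no depth.
- ctrl.get_calibration(name): a dict with "fx", "fy", "cx", "cy" (pixels), "extrinsics" (4x4, takes a point from camera to world coordinates); the wrist camera has in their place "tool_from_camera" (4x4, takes a point from camera to tool coordinates, whose origin is the TCP and whose axes are the flange's). Camera axes: x right, y down, z forward; pixel columns grow to the right and rows downward; lengths in m; the calibration is good to about 2 mm. A picture is of the moment at which its call begins: read the wrist's pose just before it. get_calibration takes no time and is no camera call.
- ctrl.finish_job(): hands the job in, once; it reports no verdict.
Trained networks look in the newest picture that a camera, given by its name, has taken for a name from the list of things; names that differ only in an ending like _2 or _b are one class to them, and where a whole thing is asked for, a point or a joint stands for the part that bears it (a point fixed in the world has none). Each returns a list of dicts, best first, with "conf" (0 to 1); they miss things now and then, are a little off and sometimes report something else, mostly with a low value. They report only what shows in the picture. A call takes as long as a camera call. They do not tell look-alikes from the thing itself.
- ctrl.search_frame(camera, target): "box" ([left, top, width, height] in pixels, round what is visible of it).
- ctrl.mark_of(camera, target): "position" ([row, column] in pixels: a listed point, or the origin of a listed thing).
The state is a dict: "clock": time; "qpos": joint angles; "joint_velocities": joint speeds; "joint_efforts": joint torques, N m; "tcp_pos": TCP position; "tool_rot": TCP orientation; "wrist_force": force on the tool from outside, world axes, zero at the start; "ft_torque": the same for the moment, N m; "grip_width": finger opening in m.
Only numpy, scipy, OpenCV 4.12 (cv2) and the standard library are available. Lean on these libraries where they do the work, as an engineer would, in place of code of your own. Each camera call takes 0.05 s, during which the arm holds its last target. There are 200 camera calls.

## Working session

There is one attempt and no reset: what is moved stays moved. The work goes in short steps, Python scripts to look and compute and a tool call to move; the robot and the scene stay as the last step left them, time stands still between calls to the robot, and variables do not carry over. Pictures are saved under pics/ and viewed, on a budget of 14 in all, crops included, one or two more only if the job needs it, and the job is handed in when it is done.

Besides the shell and the picture viewer there is one more tool, called after "Call:" by a JSON object that holds its "op" and its "data". servo_tool: Moves the arm, as the interface text tells. Its arguments: {"type":"object","properties":{"rows":{"type":"array"},"squeeze":{"type":"number"}},"required":["rows"]}

```bash
ls; mkdir -p pics
python3 - <<'E'
from station import ctrl
import cv2,numpy as np
o=ctrl.get_obs();print(o)
for c in ["scene","side","wrist"]:
    im=ctrl.capture(c);cv2.imwrite(f"pics/{c}0.png",im)
    k=ctrl.get_calibration(c);print(c,{a:(np.round(b,4).tolist()) for a,b in k.items()})
    for t in ["ring_large","ring_medium","ring_small","block","spindle","bed","plug","jar","vblock"]:
        print(t,[(np.round(d["position"]).tolist(),round(d["conf"],2)) for d in ctrl.mark_of(c,t)][:4])
E
```

```text
pics
{'clock': 0.0, 'qpos': array([-1.39609202e-01,  3.13968456e-01,  4.49546128e-02,  1.30359626e+00,
       -9.75783822e-06,  1.43117012e+00]), 'joint_velocities': array([-0.00031258, -0.0002885 ,  0.00059132, -0.00067709,  0.00051849,
        0.00011233]), 'joint_efforts': array([-2.90074182e-03, -4.80629075e+01,  2.98531097e+01,  1.95313990e-02,
       -3.83516899e-04, -4.27451073e-05]), 'tcp_pos': array([5.74498089e-01, 5.27610731e-05, 2.41417065e-01]), 'tool_rot': array([-2.22040213e+00, -2.22043991e+00,  1.72607852e-03]), 'wrist_force': array([ 0.18306869,  0.19917688, -0.07517464]), 'ft_torque': array([ 0.03826299, -0.02467468,  0.0189113 ]), 'grip_width': 0.08534386483960849}
scene {'fx': 415.8435, 'fy': 415.8435, 'cx': 321.1074, 'cy': 188.4178, 'extrinsics': [[0.5724, 0.4215, -0.7033, 1.2168], [0.8199, -0.3031, 0.4857, -0.5164], [-0.0085, -0.8547, -0.5191, 0.5989], [0.0, 0.0, 0.0, 1.0]]}
ring_large [([210.0, 285.0], 0.7), ([189.0, 329.0], 0.56)]
ring_medium [([272.0, 208.0], 0.85)]
ring_small [([190.0, 333.0], 0.47), ([175.0, 343.0], 0.46)]
block [([174.0, 429.0], 0.7), ([2
[... 587 characters left out ...]
.6)]
block [([330.0, 275.0], 0.72)]
spindle [([154.0, 280.0], 0.8)]
bed [([224.0, 277.0], 0.64)]
plug [([272.0, 322.0], 0.76), ([158.0, 280.0], 0.2)]
jar [([195.0, 273.0], 0.66)]
vblock [([155.0, 347.0], 0.58), ([182.0, 352.0], 0.46)]
wrist {'fx': 356.9033, 'fy': 356.9033, 'cx': 314.6768, 'cy': 196.1973, 'tool_from_camera': [[0.001, -0.9521, -0.3057, 0.0777], [1.0, 0.0006, 0.0014, -0.0003], [-0.0011, -0.3057, 0.9521, -0.1309], [0.0, 0.0, 0.0, 1.0]]}
ring_large [([235.0, 191.0], 0.74)]
ring_medium []
ring_small [([119.0, 257.0], 0.79), ([83.0, 76.0], 0.7)]
block []
spindle [([296.0, 361.0], 0.81)]
bed [([34.0, 305.0], 0.72)]
plug []
jar [([163.0, 339.0], 0.85)]
vblock [([322.0, 220.0], 0.79)]
```

View pics/side0.png

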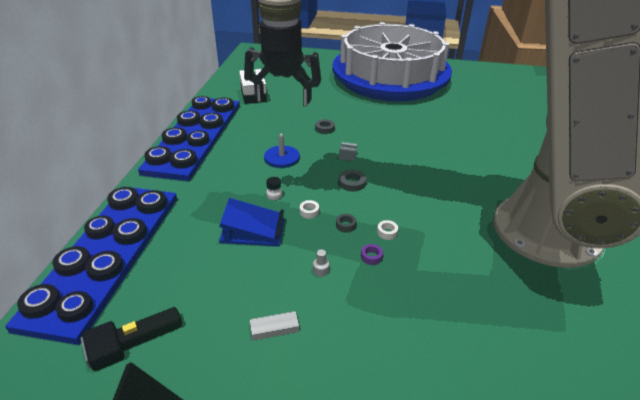

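View pics/scene0.png

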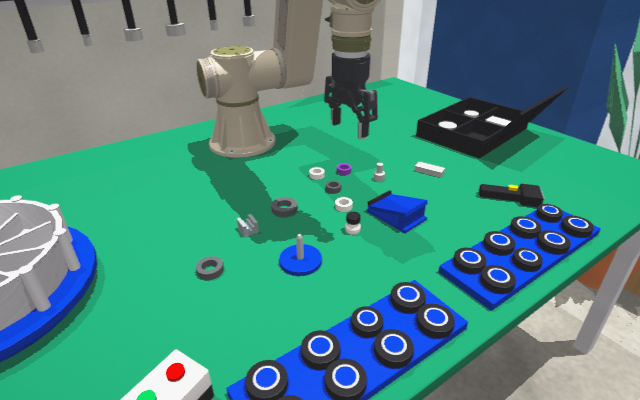

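View pics/wrist0.png

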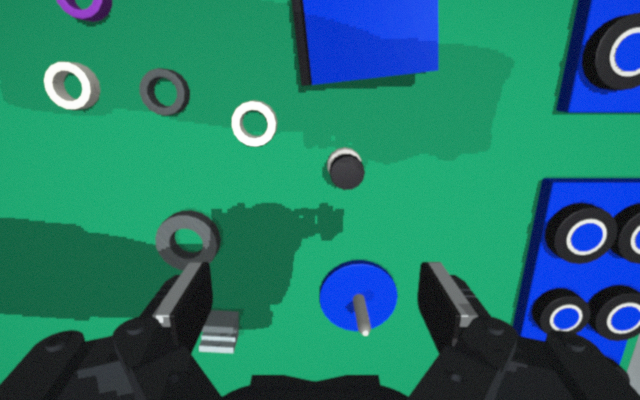

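The pictures show these positions:
- **Side view (column, row):** dark rings at (351,180) large, (325,127) medium and (346,222) small. The block is at (275,324), the spindle at (282,157) and the bed at (252,222). The white and purple rings are decoys.
- **Wrist view:** the large ring is at (188,240), the small dark ring at (164,92) and the post base at (358,295).

```bash
cat > h.py <<'E'
from station import ctrl
import cv2,numpy as np
from scipy.spatial.transform import Rotation as Ro
def cam(c):
    k=ctrl.get_calibration(c)
    if c=="wrist":
        o=ctrl.get_obs();T=np.eye(4);T[:3,:3]=Ro.from_rotvec(o["tool_rot"]).as_matrix();T[:3,3]=o["tcp_pos"]
        return k,T@k["tool_from_camera"]
    return k,np.array(k["extrinsics"])
def ray(kE,px,z):  # px = (col,row)
    k,E=kE;d=E[:3,:3]@[(px[0]-k["cx"])/k["fx"],(px[1]-k["cy"])/k["fy"],1]
    p=E[:3,3];return p+d*(z-p[2])/d[2]
def proj(kE,P):
    k,E=kE;q=(np.asarray(P)-E[:3,3])@E[:3,:3];return np.stack([k["fx"]*q[...,0]/q[...,2]+k["cx"],k["fy"]*q[...,1]/q[...,2]+k["cy"]],-1)
def top_center(kE,im,guess,z,mask,rad=40):
    """centroid of rectified top plane blob near guess (world xy): rectify plane z at 0.5mm/px"""
    g=np.arange(-rad,rad+.1,.5)/1000
    X,Y=np.meshgrid(guess[0]+g,guess[1]+g)
    uv=proj(kE,np.stack([X,Y,np.full_like(X,z)],-1)).astype(np.float32)
    return cv2.remap(im,uv[...,0],uv[...,1],cv2.INTER_LINEAR)
E
python3 - <<'E'
from h import *
for c in ["scene","side","wrist"]:
    kE=cam(c);ctrl.capture(c)
    for t in ["ring_large","ring_medium","ring_small","block","spindle","plug","jar","vblock","bed"]:
        print(c,t,[(np.round(ray(kE,d["position"][::-1],.022 if t=="bed" else 0)[:2],4).tolist(),round(d["conf"],2)) for d in ctrl.mark_of(c,t)][:4])
E
```

```text
scene ring_large [([0.4293, -0.0765], 0.68)]
scene ring_medium [([0.5392, -0.3388], 0.68), ([0.5402, 0.1473], 0.63)]
scene ring_small [([0.3677, 0.1482], 0.69), ([0.346, 0.0751], 0.59), ([0.4328, 0.0562], 0.5)]
scene block []
scene spindle [([0.6305, -0.1626], 0.61)]
scene plug [([0.4746, 0.1977], 0.5)]
scene jar [([0.6012, -0.0046], 0.86), ([0.6318, -0.1619], 0.57)]
scene vblock []
scene bed [([0.5628, 0.1149], 0.58), ([0.6176, -0.0302], 0.47)]
side ring_large [([0.4421, -0.0937], 0.79)]
side ring_medium [([0.4235, 0.0633], 0.35)]
side ring_small [([0.5148, 0.0235], 0.81), ([0.3417, 0.069], 0.64), ([0.3659, 0.1589], 0.55), ([0.4274, 0.0583], 0.51)]
side block [([0.5143, 0.3597], 0.81)]
side spindle [([0.6419, -0.184], 0.85), ([0.4582, -0.2148], 0.31)]
side plug [([0.4597, 0.2123], 0.7)]
side jar [([0.6107, -0.0144], 0.76), ([0.4392, -0.0905], 0.34)]
side vblock [([0.4582, -0.2193], 0.7)]
side bed [([0.5713, 0.1115], 0.79)]
wrist ring_large [([0.4352, -0.0905], 0.9)]
wrist ring_medium []
wrist ring_small [([0.4308, 0.0677], 0.79), ([0.5126, 0.0387], 0.71), ([0.3382, 0.076], 0.7)]
wrist block []
wrist spindle []
wrist plug []
wrist jar [([0.6033, -0.0044], 0.89)]
wrist vblock [([0.4609, -0.204], 0.75)]
wrist bed [([0.5675, 0.1182], 0.79)]
```

```bash
cat >> h.py <<'E'
from scipy.optimize import minimize
A=np.linspace(0,2*np.pi,40,endpoint=False)
def cyl(D,h,z0=0):
    c=np.stack([D/2*np.cos(A),D/2*np.sin(A)],-1);return np.vstack([np.c_[c,np.full(40,z0)],np.c_[c,np.full(40,z0+h)]])
def box(l,w,h): return np.array([[i*l/2,j*w/2,k*h] for i in(-1,1) for j in(-1,1) for k in(0,1)])
s,c_=np.sin(.3),np.cos(.3)
def slope(x,y,z): return [x*c_-z*s,y,.022+x*s+z*c_]
# bed surface only (112 x 84), and with lip
BED=np.array([slope(x,y,0) for x in(0,.112) for y in(-.042,.042)])
PTS=dict(ring_large=cyl(.068,.018),ring_medium=cyl(.056,.018),ring_small=cyl(.044,.018),block=box(.08,.032,.018),spindle=cyl(.092,.012))
def mask(im,kind):
    hsv=cv2.cvtColor(cv2.GaussianBlur(im,(3,3),0),cv2.COLOR_BGR2HSV)
    H,S,V=[hsv[...,i].astype(int) for i in range(3)]
    if kind in("spindle","bed"): return ((H>100)&(H<135)&(S>150)&(V>60)).astype(np.uint8)
    return (S<90).astype(np.uint8)
def fit(kE,im,kind,p0,yaw=False,S=4,pts=None):
    pts=PTS[kind] if pts is None else pts
    u=proj(kE,[p0[0],p0[1],.01]);W=70 if kE[0]["fx"]<400 else 45
    x0,y0=np.maximum((u-W).astype(int),0);sub=mask(im,kind)[y0:y0+2*W,x0:x0+2*W]
    m=cv2.morphologyEx(sub,cv2.MORPH_OPEN,np.ones((3,3)))
    n,l,_,_=cv2.connectedComponentsWithStats(m)
    d=[np.min(np.hypot(*(np.argwhere(l==i)-(u-[x0,y0])[::-1]).T)) if (l==i).sum()>40 else 1e9 for i in range(1,n)]
    m=(l==1+int(np.argmin(d))).astype(np.uint8)
    cs,_=cv2.findContours(m,cv2.RETR_EXTERNAL,cv2.CHAIN_APPROX_NONE);m=np.zeros_like(m);cv2.drawContours(m,cs,-1,1,-1)
    m=cv2.resize(m,None,fx=S,fy=S,interpolation=cv2.INTER_LINEAR)
    def cost(q):
        th=q[2] if yaw else 0;R=np.array([[np.cos(th),-np.sin(th)],[np.sin(th),np.cos(th)]])
        P=pts.copy();P[:,:2]=P[:,:2]@R.T+q[:2]
        h=((proj(kE,P)-[x0,y0]+.5)*S).astype(np.float32);h=cv2.convexHull(h)
        r=np.zeros_like(m);cv2.fillPoly(r,[np.round(h).astype(int)],1)
        return 1-(r&m).sum()/max(1,(r|m).sum())
    n=3 if yaw else 2;best=None
    for y in ([p0[2]-.3,p0[2],p0[2]+.3] if yaw else [0]):
        q0=np.r_[p0[:2],y][:n]
        sx=np.vstack([q0]+[q0+np.eye(n)[i]*[.01,.01,.2][i] for i in range(n)])
        r=minimize(cost,q0,method="Nelder-Mead",options=dict(initial_simplex=sx,xatol=1e-5,fatol=1e-5))
        r=minimize(cost,r.x,method="Nelder-Mead",options=dict(initial_simplex=np.vstack([r.x]+[r.x+np.eye(n)[i]*[.004,.004,.05][i] for i in range(n)]),xatol=1e-5,fatol=1e-5))
        if best is None or r.fun<best.fun: best=r
    return np.round(best.x,4).tolist(),"IoU",round(1-best.fun,3)
E
python3 - <<'E'
from h import *
K={c:cam(c) for c in["scene","side","wrist"]};I={c:cv2.imread(f"pics/{c}0.png") for c in K}
print(ctrl.tcp_to_tips)
g=dict(ring_large=(.436,-.09),ring_medium=tuple(ray(K["side"],(325,127),.009)[:2]),ring_small=(.43,.06),block=(*ray(K["side"],(275,324),.009)[:2],0),spindle=(.636,-.17))
for t,p in g.items():
    for c in K:
        if c=="wrist" and t in("block","ring_medium"):continue
        try:print(t,c,fit(K[c],I[c],t,p,t=="block"))
        except Exception as e:print(t,c,repr(e))
# bed corners (side view top plane)
for c in K:print("bed",c,fit(K[c],I[c],"bed",(.58,.112,0),True,pts=BED))
E
```

```text
0.011
ring_large scene ([0.433, -0.0925], 'IoU', np.float64(0.879))
ring_large side ([0.4355, -0.0973], 'IoU', np.float64(0.86))
ring_large wrist ([0.4336, -0.0936], 'IoU', np.float64(0.598))
ring_medium scene ([0.5402, -0.335], 'IoU', np.float64(0.87))
ring_medium side ([0.5465, -0.3442], 'IoU', np.float64(0.801))
ring_small scene ([0.4243, 0.0687], 'IoU', np.float64(0.805))
ring_small side ([0.4298, 0.0652], 'IoU', np.float64(0.833))
ring_small wrist ([0.4292, 0.0677], 'IoU', np.float64(0.878))
block scene ([0.5114, 0.3587, 0.4222], 'IoU', np.float64(0.931))
block side ([0.5141, 0.3567, 0.4142], 'IoU', np.float64(0.963))
spindle scene ([0.6242, -0.1645], 'IoU', np.float64(0.85))
spindle side ([0.6287, -0.1692], 'IoU', np.float64(0.839))
spindle wrist ([0.6266, -0.1659], 'IoU', np.float64(0.846))
bed scene ([0.6733, 0.0565, 1.9478], 'IoU', np.float64(0.693))
bed side ([0.5696, 0.1475, -0.21], 'IoU', np.float64(0.723))
bed wrist ([0.5667, 0.1163, 0.1096], 'IoU', np.float64(0.994))
```

Call:
{"op": "servo_tool", "data": {"rows": [-18.8,-28.1,30,0,0,0,0,-18.8,-28.1,30,0,0,0,0,-18.8,-28.1,30,0,0,0,0,-18.8,-28.1,30,0,0,0,0,-18.8,-28.1,30,0,0,0,0], "squeeze": 60}}

```text
clock: 3.5
tcp_pos: [0.4335, -0.0945, 0.0915]
tool_rot: [2.22, 2.221, 0.001]
wrist_force: [0.5, 0.4, -0.2]
grip_width: 0.0855
```

Run:
```python
from h import *
kE=cam("wrist");im=ctrl.capture("wrist");cv2.imwrite("pics/w1.png",im)
print(fit(kE,im,"ring_large",(.434,-.094)),proj(kE,[.434,-.094,.018]))
```

```text
([0.4337, -0.0924], 'IoU', np.float64(0.934)) [315.34460118 214.01341905]
```

View pics/w1.png

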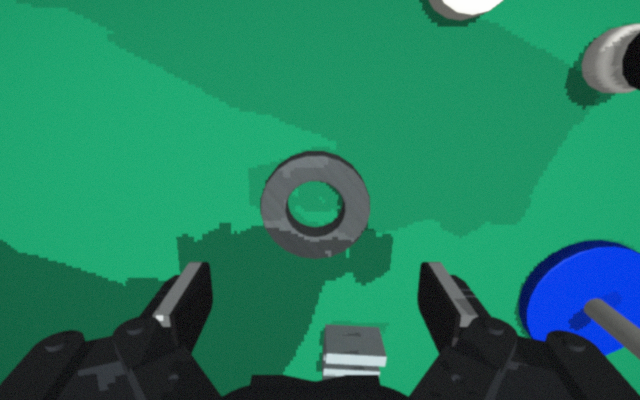

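The wrist view shows the large ring centred near (315,206), between the open fingers, and the pads are clear of it.

Call:
{"op": "servo_tool", "data": {"rows": [2,0,40,0,0,0,0,0,0,30,0,0,0,0,0,0,13,0,0,0,0,0,0,0,0,0,0,1,0,0,0,0,0,0,1]}}

```text
clock: 4.05
tcp_pos: [0.4343, -0.0919, 0.0098]
tool_rot: [-2.221, -2.221, 0.001]
wrist_force: [-0.5, 0.2, -3.5]
grip_width: 0.0647
```

Call:
{"op": "servo_tool", "data": {"rows": [0,0,0,0,0,0,1,0,0,0,0,0,0,1,0,0,0,0,0,0,1]}}

```text
clock: 4.35
tcp_pos: [0.435, -0.0921, 0.0098]
tool_rot: [2.221, 2.221, 0.001]
wrist_force: [0.6, 0.1, -3.7]
grip_width: 0.0648
```

Run:
```python
from h import *
im=ctrl.capture("wrist");cv2.imwrite("pics/w2.png",im)
```

```text
(no output)
```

View pics/w2.png

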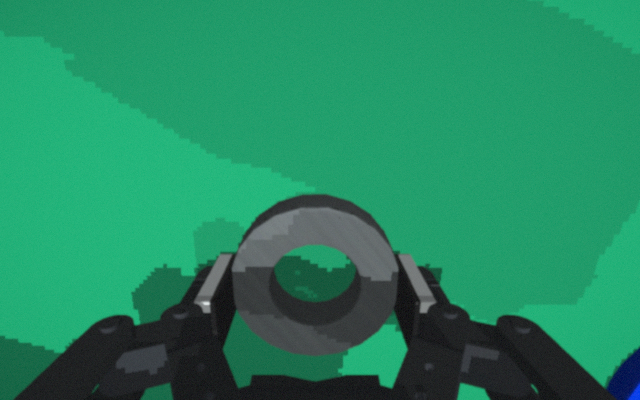

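The ring sits squarely between the pads, centred near (315,281). I'll lift it and carry it to the post.

Call:
{"op": "servo_tool", "data": {"rows": [0,0,-45,0,0,0,1,0,0,-45,0,0,0,1,-15.4,38.4,0,0,0,0,1,-15.4,38.4,0,0,0,0,1,-15.4,38.4,0,0,0,0,1]}}

```text
clock: 4.9
tcp_pos: [0.5514, -0.1388, 0.1005]
tool_rot: [2.22, 2.22, 0.001]
wrist_force: [0.8, -0.5, -4.2]
grip_width: 0.0647
```

Call:
{"op": "servo_tool", "data": {"rows": [-15.4,38.4,0,0,0,0,1,-15.4,38.4,0,0,0,0,1,0,0,0,0,0,0,1]}}

```text
clock: 5.2
tcp_pos: [0.6314, -0.1715, 0.0981]
tool_rot: [2.22, 2.218, 0.002]
wrist_force: [-0.9, 0.9, -3.6]
grip_width: 0.0647
```

Run:
```python
from h import *
o=ctrl.get_obs();print(o["tcp_pos"],o["wrist_force"],o["grip_width"])
a=ctrl.capture("wrist");b=ctrl.capture("side")
k=cam("side");u=proj(k,[.627,-.166,.08]).astype(int)
c=cv2.resize(b[u[1]-60:u[1]+60,u[0]-80:u[0]+80],(640,480),interpolation=cv2.INTER_CUBIC)
cv2.imwrite("pics/3.png",np.hstack([cv2.resize(a,(400,250)),cv2.resize(c,(400,300))[:250]]))
```

```text
[ 0.63139984 -0.17152398  0.09810358] [-0.93174105  0.92913019 -3.63984829] 0.06472038255693731
```

View pics/3.png

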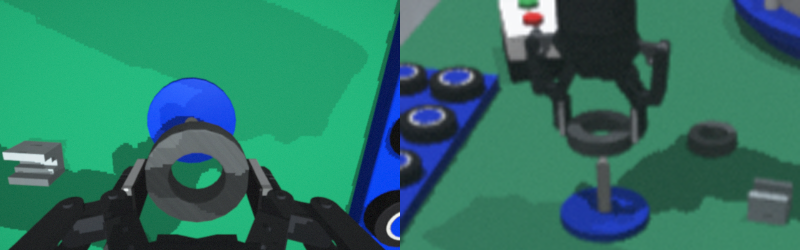

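Run:
```python
from h import *
o=ctrl.get_obs();print(o["tcp_pos"],o["wrist_force"])
k=cam("wrist");p=proj(k,np.array([[.6266,-.166,.072],[.6266,-.166,.012],[.6266-.046,-.166,.012],[.6266+.046,-.166,.012],[.6266,-.12,.012]]))*.625
print(p.round(1))
print("disc from left/right/top edges:",ray(k,(148/.625,118/.625),.012),ray(k,(235.5/.625,118/.625),.012),ray(k,(191/.625,78/.625),.012))
print(proj(cam("side"),np.array([[.6266,-.166,.072],[.6266,-.166,.012]]))-proj(cam("side"),[.627,-.166,.08]).astype(int)+[80,60])
```

```text
[ 0.62661755 -0.16913969  0.09803514] [-0.15985573  0.89602546 -3.15630047]
[[196.8 152.4]
 [196.8 127.2]
 [152.1 127.1]
 [241.5 127.2]
 [196.8  82.1]]
disc from left/right/top edges: [ 0.57707428 -0.15619195  0.012     ] [ 0.66586634 -0.15610022  0.012     ] [ 0.62099024 -0.11609168  0.012     ]
[[81.08310751 62.95498115]
 [81.89156399 83.19160413]]
```

Call:
{"op": "servo_tool", "data": {"rows": [1,0,30,0,0,0,1,0,0,30,0,0,0,1,0,0,12,0,0,0,1,0,0,2,0,0,0,1,0,0,1,0,0,0,1]}}

```text
clock: 5.8
tcp_pos: [0.6265, -0.1679, 0.0251]
tool_rot: [2.221, 2.221, 0.0]
wrist_force: [0.1, -0.8, -3.5]
grip_width: 0.0646
```

Call:
{"op": "servo_tool", "data": {"rows": [0,0,0,0,0,0,1,0,0,1,0,0,0,1,0,0,0,0,0,0,1]}}

```text
clock: 6.1
tcp_pos: [0.6272, -0.1683, 0.0244]
tool_rot: [2.22, 2.22, 0.001]
wrist_force: [0.9, 0.3, -3.5]
grip_width: 0.0648
```

Call:
{"op": "servo_tool", "data": {"rows": [0,0,1,0,0,0,1,0,0,0,0,0,0,1,0,0,1,0,0,0,1,0,0,0,0,0,0,1]}}

```text
clock: 6.5
tcp_pos: [0.6267, -0.168, 0.0217]
tool_rot: [2.221, 2.221, 0.0]
wrist_force: [-0.5, 0.5, -0.8]
grip_width: 0.0646
```

Contact: the wrist load has dropped from -3.5 N to -0.8 N. I'll lower a touch more, release and rise.

Call:
{"op": "servo_tool", "data": {"rows": [0,0,0.5,0,0,0,1,0,0,0,0,0,0,0.5,0,0,0,0,0,0,0,0,0,0,0,0,0,0]}}

```text
clock: 6.9
tcp_pos: [0.627, -0.1682, 0.0209]
tool_rot: [2.221, 2.221, 0.001]
wrist_force: [0.2, 0.2, 0.4]
grip_width: 0.0853
```

Call:
{"op": "servo_tool", "data": {"rows": [0,0,0,0,0,0,0,0,0,-30,0,0,0,0,0,0,-40,0,0,0,0,0,0,-15,0,0,0,0]}}

```text
clock: 7.3
tcp_pos: [0.6285, -0.1688, 0.1097]
tool_rot: [2.218, 2.218, 0.003]
wrist_force: [1.2, -0.2, 0.0]
grip_width: 0.0853
```

Call:
{"op": "servo_tool", "data": {"rows": [-42,-21.2,2,0,0,0,0,-42,-21.2,2,0,0,0,0,-42,-21.2,2,0,0,0,0,-42,-21.2,2,0,0,0,0,0,0,0,0,0,0,0]}}

```text
clock: 7.8
tcp_pos: [0.5392, -0.3415, 0.0975]
tool_rot: [2.228, 2.213, -0.003]
wrist_force: [0.4, 0.2, -0.3]
grip_width: 0.0854
```

Call:
{"op": "servo_tool", "data": {"rows": [0,0,0,0,0,0,0]}}

```text
clock: 7.9
tcp_pos: [0.541, -0.3373, 0.0976]
tool_rot: [-2.224, -2.218, -0.001]
wrist_force: [0.8, 0.0, -0.0]
grip_width: 0.0856
```

Run:
```python
from h import *
kE=cam("wrist");im=ctrl.capture("wrist");b=ctrl.capture("side")
print(ctrl.get_obs()["tcp_pos"],fit(kE,im,"ring_medium",(.542,-.337)))
u=proj(cam("side"),[.627,-.166,.05]).astype(int)
c=cv2.resize(b[u[1]-50:u[1]+50,u[0]-80:u[0]+80],(400,250),interpolation=cv2.INTER_CUBIC)
cv2.imwrite("pics/4.png",np.hstack([cv2.resize(im,(400,250)),c]))
```

```text
[ 0.54200486 -0.33538069  0.09772436] ([0.542, -0.3366], 'IoU', np.float64(0.918))
```

View pics/4.png

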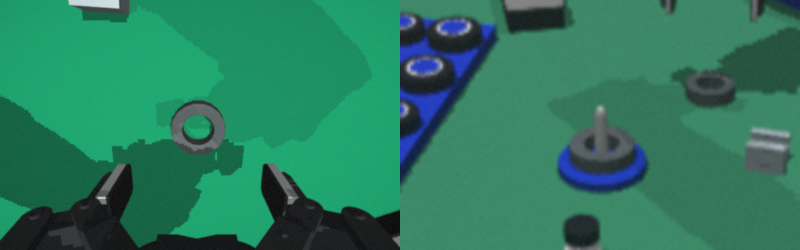

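The wrist crop shows the medium ring centred between the fingers. The side crop shows the large ring flat on the base with the post through it. Next I'll grasp the medium ring.

Call:
{"op": "servo_tool", "data": {"rows": [2,0,40,0,0,0,0,0,0,30,0,0,0,0,0,0,16,0,0,0,0,0,0,0,0,0,0,1,0,0,0,0,0,0,1]}}

```text
clock: 8.5
tcp_pos: [0.5425, -0.3328, 0.0121]
tool_rot: [-2.219, -2.224, -0.0]
wrist_force: [0.6, 0.2, 0.4]
grip_width: 0.0587
```

Call:
{"op": "servo_tool", "data": {"rows": [0,0,0,0,0,0,1,0,0,0,0,0,0,1,0,0,0,0,0,0,1]}}

```text
clock: 8.8
tcp_pos: [0.5428, -0.3343, 0.0132]
tool_rot: [2.219, 2.22, 0.001]
wrist_force: [0.5, 0.8, 3.2]
grip_width: 0.0528
```

Run:
```python
from h import *
o=ctrl.get_obs();kE=cam("wrist");im=ctrl.capture("wrist");cv2.imwrite("pics/w5.png",im)
print(o["tcp_pos"],o["wrist_force"],fit(kE,im,"ring_medium",o["tcp_pos"]))
```

```text
[ 0.54284564 -0.33428116  0.0132352 ] [0.52360787 0.78446206 3.23661629] ([0.5427, -0.3375], 'IoU', np.float64(0.919))
```

View pics/w5.png

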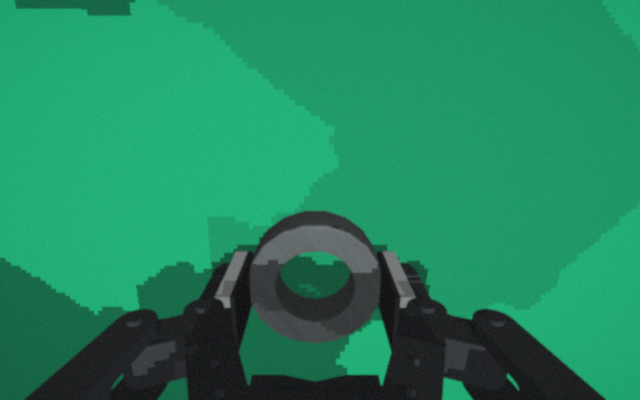

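The medium ring is held, with its top face centred near (315,284). Now I'll lift it and carry it.

Call:
{"op": "servo_tool", "data": {"rows": [0,0,-45,0,0,0,1,0,0,-48,0,0,0,1,41.9,21,0,0,0,0,1,41.9,21,0,0,0,0,1,41.9,21,0,0,0,0,1]}}

```text
clock: 9.35
tcp_pos: [0.6052, -0.2078, 0.1056]
tool_rot: [2.223, 2.218, 0.001]
wrist_force: [1.1, 0.4, -2.1]
grip_width: 0.0526
```

Call:
{"op": "servo_tool", "data": {"rows": [41.9,21,0,0,0,0,1,0,0,0,0,0,0,1,0,0,0,0,0,0,1]}}

```text
clock: 9.65
tcp_pos: [0.6259, -0.1652, 0.1046]
tool_rot: [-2.218, -2.224, 0.001]
wrist_force: [0.6, -0.3, -2.1]
grip_width: 0.0528
```

Run:
```python
from h import *
o=ctrl.get_obs();print(o["tcp_pos"],o["wrist_force"],o["grip_width"]);b=ctrl.capture("side");a=ctrl.capture("scene")
L=[]
for n,i in(("side",b),("scene",a)):
    u=proj(cam(n),[.627,-.166,.07]).astype(int);L.append(cv2.resize(i[u[1]-50:u[1]+50,u[0]-50:u[0]+50],(400,400),interpolation=cv2.INTER_CUBIC))
cv2.imwrite("pics/6.png",np.hstack(L))
```

```text
[ 0.62587714 -0.16517061  0.10458967] [ 0.62347676 -0.28964647 -2.06638284] 0.052810782863667693
```

View pics/6.png

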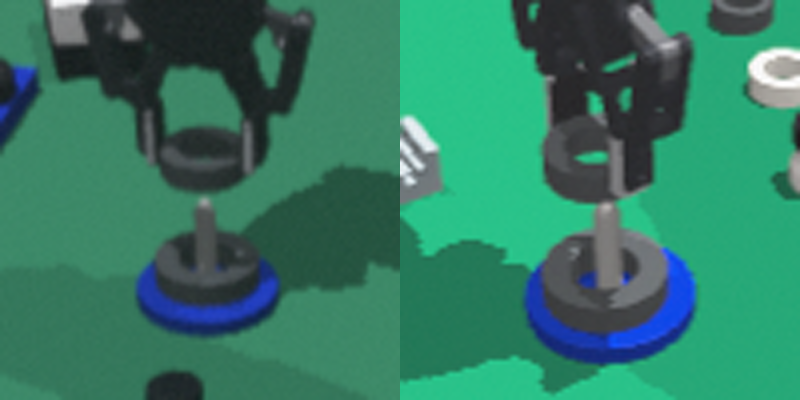

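Both crops show the medium ring above the post and within about 3 mm of it, so I'll lower.

Call:
{"op": "servo_tool", "data": {"rows": [1,1,30,0,0,0,1,0,0,20,0,0,0,1,0,0,7,0,0,0,1,0,0,2,0,0,0,1,0,0,0,0,0,0,1]}}

```text
clock: 10.25
tcp_pos: [0.6268, -0.1665, 0.0463]
tool_rot: [2.223, 2.22, 0.0]
wrist_force: [-0.8, 0.4, -1.7]
grip_width: 0.0527
```

Call:
{"op": "servo_tool", "data": {"rows": [0,0,1,0,0,0,1,0,0,0,0,0,0,1,0,0,0,0,0,0,1]}}

```text
clock: 10.55
tcp_pos: [0.6272, -0.1656, 0.0457]
tool_rot: [2.22, 2.221, 0.001]
wrist_force: [0.5, 0.3, -2.5]
grip_width: 0.053
```

Call:
{"op": "servo_tool", "data": {"rows": [0,0,1,0,0,0,1,0,0,0,0,0,0,1,0,0,1,0,0,0,1,0,0,0,0,0,0,1]}}

```text
clock: 10.95
tcp_pos: [0.6269, -0.1654, 0.0432]
tool_rot: [2.221, 2.221, 0.0]
wrist_force: [-0.2, 1.0, 1.3]
grip_width: 0.0531
```

Contact (force from -2.2 N to +1.3 N). I'll release, rise, then go to the small ring at (0.429, 0.067).

Call:
{"op": "servo_tool", "data": {"rows": [0,0,0,0,0,0,0.5,0,0,0,0,0,0,0.2,0,0,0,0,0,0,0,0,0,0,0,0,0,0]}}

```text
clock: 11.35
tcp_pos: [0.6269, -0.1655, 0.0428]
tool_rot: [2.221, 2.221, 0.0]
wrist_force: [0.3, 0.0, 0.1]
grip_width: 0.0855
```

Call:
{"op": "servo_tool", "data": {"rows": [0,0,-30,0,0,0,0,0,0,-40,0,0,0,0,34,-28,0,0,0,0,0.3,34,-28,0,0,0,0,0.3,34,-28,0,0,0,0,0.3]}}

```text
clock: 11.85
tcp_pos: [0.5421, -0.0628, 0.1132]
tool_rot: [2.222, 2.22, 0.001]
wrist_force: [1.1, 0.6, -1.0]
grip_width: 0.0598
```

Call:
{"op": "servo_tool", "data": {"rows": [34,-28,0,0,0,0,0.3,34,-28,0,0,0,0,0.3,32,-28,7,0,0,0,0.3,30,-28,7,0,0,0,0.3,0,0,0,0,0,0,0.3]}}

```text
clock: 12.35
tcp_pos: [0.4253, 0.0693, 0.0976]
tool_rot: [-2.213, -2.223, 0.005]
wrist_force: [-0.2, -0.1, 0.3]
grip_width: 0.06
```

Call:
{"op": "servo_tool", "data": {"rows": [0,0,0,0,0,0,0.3,0,0,0,0,0,0,0.3]}}

```text
clock: 12.55
tcp_pos: [0.4323, 0.0661, 0.0994]
tool_rot: [2.221, 2.22, 0.002]
wrist_force: [0.1, -0.7, 0.7]
grip_width: 0.0599
```

Run:
```python
from h import *
o=ctrl.get_obs();kE=cam("wrist");im=ctrl.capture("wrist");b=ctrl.capture("side")
print(o["tcp_pos"],o["grip_width"],fit(kE,im,"ring_small",(.429,.0675)))
u=proj(cam("side"),[.627,-.166,.05]).astype(int)
c=cv2.resize(b[u[1]-50:u[1]+50,u[0]-80:u[0]+80],(400,250),interpolation=cv2.INTER_CUBIC)
cv2.imwrite("pics/7.png",np.hstack([cv2.resize(im,(400,250)),c]))
```

```text
[0.4322854  0.06613182 0.09937641] 0.059899778802186845 ([0.4278, 0.0675], 'IoU', np.float64(0.902))
```

View pics/7.png

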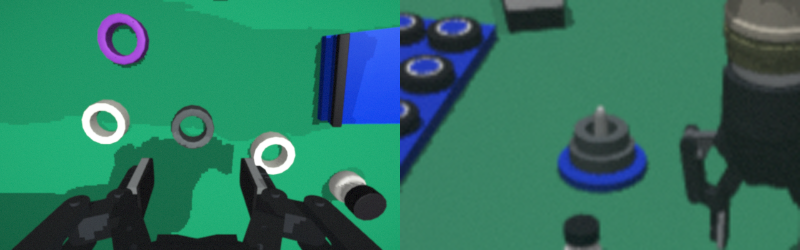

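The wrist crop shows the dark small ring at about (192,127), between the white ones. I need to shift 4 mm toward -x. The side crop shows both rings stacked.

Call:
{"op": "servo_tool", "data": {"rows": [2,-4,30,0,0,0,0.3,0,0,30,0,0,0,0.3,0,0,20,0,0,0,0.3,0,0,5,0,0,0,0.3,0,0,0,0,0,0,1]}}

```text
clock: 13.15
tcp_pos: [0.4268, 0.068, 0.0133]
tool_rot: [-2.222, -2.219, 0.002]
wrist_force: [0.5, -0.0, 0.6]
grip_width: 0.0465
```

Call:
{"op": "servo_tool", "data": {"rows": [0,0,0,0,0,0,1,0,0,0,0,0,0,1,0,0,0,0,0,0,1]}}

```text
clock: 13.45
tcp_pos: [0.4276, 0.0685, 0.0146]
tool_rot: [2.221, 2.22, 0.002]
wrist_force: [0.7, -0.6, -1.4]
grip_width: 0.0413
```

Call:
{"op": "servo_tool", "data": {"rows": [0,0,-45,0,0,0,1,0,0,-48,0,0,0,1,-33.5,28.5,0,0,0,0,1,-33.5,28.5,0,0,0,0,1,-33.5,28.5,0,0,0,0,1]}}

```text
clock: 13.95
tcp_pos: [0.5138, -0.0329, 0.1083]
tool_rot: [2.218, 2.221, 0.003]
wrist_force: [1.4, 0.8, -1.4]
grip_width: 0.0412
```

Call:
{"op": "servo_tool", "data": {"rows": [-33.5,28.5,0,0,0,0,1,-33.5,28.5,0,0,0,0,1,-33.5,28.5,0,0,0,0,1,-33.5,28.5,0,0,0,0,1,0,0,0,0,0,0,1]}}

```text
clock: 14.45
tcp_pos: [0.6299, -0.1709, 0.1065]
tool_rot: [2.223, 2.214, 0.001]
wrist_force: [-0.6, 0.2, -1.7]
grip_width: 0.0411
```

Call:
{"op": "servo_tool", "data": {"rows": [0,0,0,0,0,0,1,0,0,0,0,0,0,1]}}

```text
clock: 14.65
tcp_pos: [0.6253, -0.165, 0.1066]
tool_rot: [-2.22, -2.221, 0.001]
wrist_force: [0.1, 0.5, -1.5]
grip_width: 0.0414
```

Run:
```python
from h import *
o=ctrl.get_obs();print(o["tcp_pos"],o["wrist_force"],o["grip_width"]);b=ctrl.capture("side");a=ctrl.capture("scene")
L=[]
for n,i in(("side",b),("scene",a)):
    u=proj(cam(n),[.627,-.166,.07]).astype(int);L.append(cv2.resize(i[u[1]-40:u[1]+40,u[0]-40:u[0]+40],(400,400),interpolation=cv2.INTER_CUBIC))
cv2.imwrite("pics/8.png",np.hstack(L))
```

```text
[ 0.62528773 -0.16504684  0.10663642] [ 0.09632601  0.49284521 -1.4990705 ] 0.04136368487567542
```

View pics/8.png

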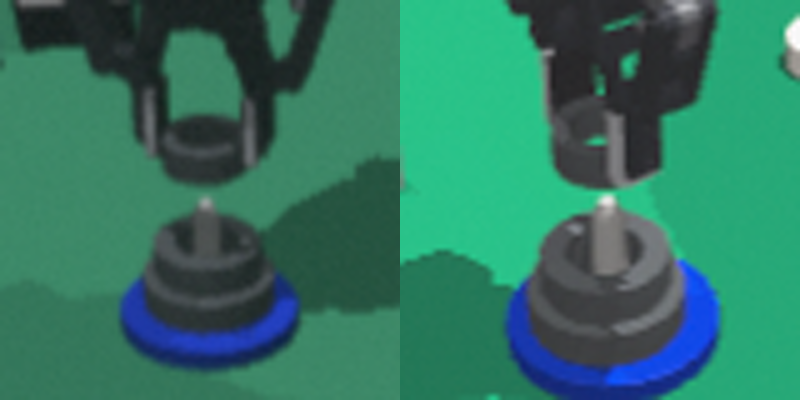

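Both views show the small ring concentric with the post, so I'll lower it.

Call:
{"op": "servo_tool", "data": {"rows": [0,1,22,0,0,0,1,0,0,14,0,0,0,1,0,0,4,0,0,0,1,0,0,2,0,0,0,1,0,0,0,0,0,0,1]}}

```text
clock: 15.25
tcp_pos: [0.6272, -0.1657, 0.065]
tool_rot: [2.221, 2.222, 0.0]
wrist_force: [-0.1, 0.2, -1.5]
grip_width: 0.0414
```

Call:
{"op": "servo_tool", "data": {"rows": [0,0,1,0,0,0,1,0,0,0,0,0,0,1,0,0,0,0,0,0,1]}}

```text
clock: 15.55
tcp_pos: [0.6275, -0.1661, 0.0643]
tool_rot: [2.221, 2.221, 0.001]
wrist_force: [-0.1, -0.4, -0.1]
grip_width: 0.0413
```

Call:
{"op": "servo_tool", "data": {"rows": [0,0,0.5,0,0,0,1,0,0,0,0,0,0,1,0,0,0,0,0,0,1]}}

```text
clock: 15.85
tcp_pos: [0.6272, -0.166, 0.0634]
tool_rot: [2.221, 2.221, 0.0]
wrist_force: [-0.9, -0.6, -0.9]
grip_width: 0.0414
```

Call:
{"op": "servo_tool", "data": {"rows": [0,0,0.5,0,0,0,1,0,0,0,0,0,0,1,0,0,0.5,0,0,0,1,0,0,0,0,0,0,1]}}

```text
clock: 16.25
tcp_pos: [0.6273, -0.1659, 0.0623]
tool_rot: [2.221, 2.221, 0.0]
wrist_force: [0.2, 0.1, -0.8]
grip_width: 0.0413
```

Call:
{"op": "servo_tool", "data": {"rows": [0,0,0.7,0,0,0,1,0,0,0,0,0,0,1,0,0,0,0,0,0,1]}}

```text
clock: 16.55
tcp_pos: [0.6273, -0.1659, 0.0623]
tool_rot: [2.221, 2.221, 0.0]
wrist_force: [-2.8, 1.2, 4.2]
grip_width: 0.0412
```

Call:
{"op": "servo_tool", "data": {"rows": [0,0,-0.3,0,0,0,1,0,0,0,0,0,0,0.5,0,0,0,0,0,0,0,0,0,0,0,0,0,0,0,0,-40,0,0,0,0]}}

```text
clock: 17.05
tcp_pos: [0.6233, -0.1644, 0.0961]
tool_rot: [-2.214, -2.214, 0.007]
wrist_force: [-0.8, 0.4, 0.5]
grip_width: 0.0839
```

Call:
{"op": "servo_tool", "data": {"rows": [5,0,-48,0,0,0,0,35,0,-33,0,0,0,0,39,0,-28,0,0,0,0,39,0,-28,0,0,0,0,48,0,0,0,0,0,0]}}

```text
clock: 17.55
tcp_pos: [0.6295, 0.0003, 0.2438]
tool_rot: [2.219, 2.214, 0.008]
wrist_force: [1.6, 0.2, 0.7]
grip_width: 0.0856
```

Call:
{"op": "servo_tool", "data": {"rows": [48,0,0,0,0,0,0,48,0,0,0,0,0,0,48,0,0,0,0,0,0,0,0,0,0,0,0,0,0,0,0,0,0,0,0]}}

```text
clock: 18.05
tcp_pos: [0.627, 0.1455, 0.2385]
tool_rot: [2.218, 2.225, -0.001]
wrist_force: [-0.0, -0.8, 0.3]
grip_width: 0.0858
```

Run:
```python
from h import *
o=ctrl.get_obs();kE=cam("wrist");im=ctrl.capture("wrist");b=ctrl.capture("side");cv2.imwrite("pics/w9.png",im);cv2.imwrite("pics/s9.png",b)
np.save("k9.npy",kE[1]);print(o["tcp_pos"],o["tool_rot"])
u=proj(cam("side"),[.627,-.166,.05]).astype(int)
c=cv2.resize(b[u[1]-50:u[1]+50,u[0]-50:u[0]+50],(250,250),interpolation=cv2.INTER_CUBIC)
o=cv2.resize(im,(520,325));v=np.zeros((325,770,3),np.uint8);v[:,:520]=o;v[:250,520:]=c;cv2.imwrite("pics/9.png",v)
```

```text
[0.62702287 0.14552883 0.23850754] [ 2.21813208e+00  2.22457461e+00 -7.01524088e-04]
```

View pics/9.png

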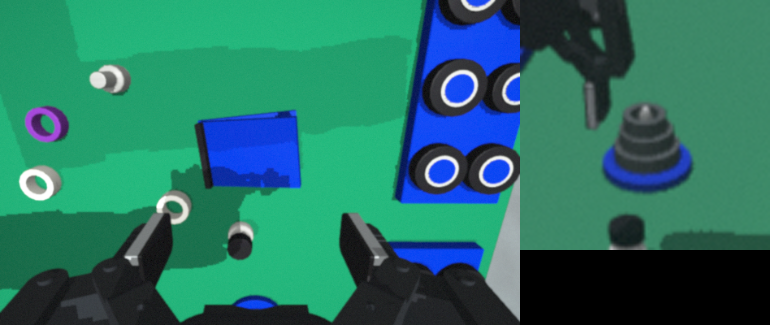

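```bash
cat > bed.py <<'E'
from h import *
im=cv2.imread("pics/w9.png");k=(ctrl.get_calibration("wrist"),np.load("k9.npy"))
G=np.vstack([BED]+[[[.112*c_,y,0]] for y in(-.042,.042)])
r=fit(k,im,"bed",(.6,.12,0.05),True,pts=G);print(r)
K=dict(side=cam("side"),scene=cam("scene"))
q=r[0]
def quad(q):
    R=np.array([[np.cos(q[2]),-np.sin(q[2])],[np.sin(q[2]),np.cos(q[2])]]);P=G[[0,1,3,2]].copy();P[:,:2]=P[:,:2]@R.T+q[:2];return P
uv=proj(k,quad(q));print(uv.round(1))
x0,y0=225,115;c=cv2.resize(im[y0:y0+140,x0:x0+180],None,fx=4.4,fy=4.4,interpolation=cv2.INTER_CUBIC)
cv2.polylines(c,[np.round((uv-[x0,y0]+.5)*4.4).astype(int)],True,(0,255,255),1);cv2.imwrite("pics/10.png",c)
E
python3 bed.py
```

```text
([0.5666, 0.1183, 0.1012], 'IoU', np.float64(0.981))
[[260.9 227.7]
 [248.7 148.8]
 [362.  143.9]
 [367.  231.1]]
```

View pics/10.png

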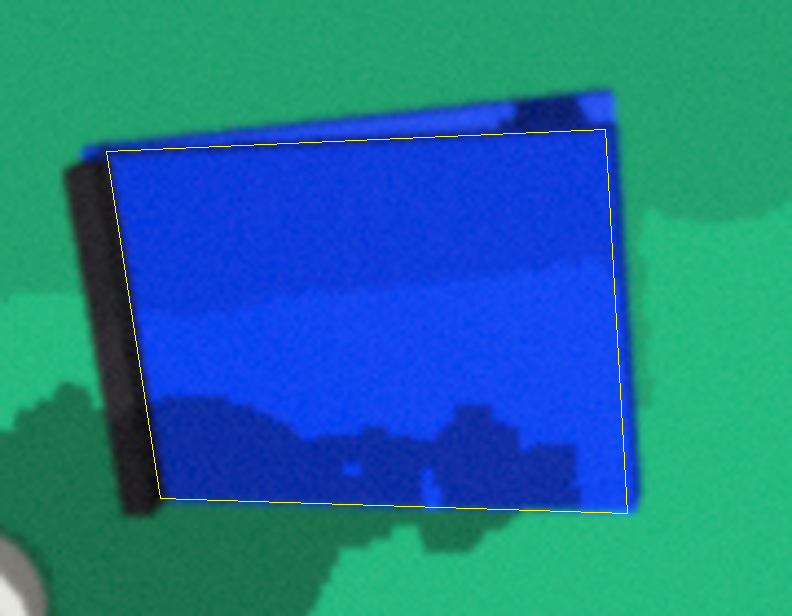

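The overlay fits the slope, with the lip's inner edge exact and the upper edge off by about 1 mm. That puts the bed origin at (0.5666, 0.1183) with yaw 0.101. The stack of three also looks right. Now for the block.

Call:
{"op": "servo_tool", "data": {"rows": [42.6,-22.8,0,0,0,0,0,42.6,-22.8,0,0,0,0,0,42.6,-22.8,0,0,0,0,0,42.6,-22.8,0,0,0,0,0,42.6,-22.8,0,0,0,0,0]}}

```text
clock: 18.65
tcp_pos: [0.5134, 0.3566, 0.2391]
tool_rot: [2.225, 2.217, 0.001]
wrist_force: [0.7, 0.0, -0.2]
grip_width: 0.0853
```

Call:
{"op": "servo_tool", "data": {"rows": [0,0,10,0,0,-0.145,0,0,0,10,0,0,-0.145,0,0,0,10,0,0,-0.145,0,0,0,10,0,0,-0.145,0,0,0,10,0,0,-0.145,0]}}

```text
clock: 19.15
tcp_pos: [0.5143, 0.3553, 0.1885]
tool_rot: [1.285, 2.867, -0.0]
wrist_force: [0.6, 0.1, -0.1]
grip_width: 0.0854
```

Call:
{"op": "servo_tool", "data": {"rows": [0,0,10,0,0,-0.145,0,0,0,10,0,0,-0.145,0,0,0,10,0,0,-0.145,0,0,0,10,0,0,-0.145,0,0,0,10,0,0,-0.145,0]}}

```text
clock: 19.65
tcp_pos: [0.5144, 0.3552, 0.1385]
tool_rot: [0.185, 3.136, -0.0]
wrist_force: [-0.4, 0.5, 0.1]
grip_width: 0.0855
```

Call:
{"op": "servo_tool", "data": {"rows": [0,0,10,0,0,-0.145,0,0,0,10,0,0,-0.145,0,0,0,10,0,0,-0.145,0,0,0,0,0,0,-0.1,0,0,0,0,0,0,0,0]}}

```text
clock: 20.15
tcp_pos: [0.514, 0.3552, 0.1085]
tool_rot: [0.642, -3.075, 0.001]
wrist_force: [0.3, -0.4, 0.6]
grip_width: 0.0855
```

Call:
{"op": "servo_tool", "data": {"rows": [0,0,0,0,0,0,0,0,0,0,0,0,0,0]}}

```text
clock: 20.35
tcp_pos: [0.514, 0.3565, 0.1093]
tool_rot: [-0.641, 3.075, 0.0]
wrist_force: [-1.4, 0.2, 0.0]
grip_width: 0.0853
```

Run:
```python
from h import *
o=ctrl.get_obs();kE=cam("wrist");im=ctrl.capture("wrist");cv2.imwrite("pics/w11.png",im)
R=Ro.from_rotvec(o["tool_rot"]).as_matrix()
f=fit(kE,im,"block",(.5125,.3585,.418),True);q=f[0]
print(o["clock"],o["tcp_pos"],R.round(3).tolist(),o["qpos"].round(3),f,proj(kE,[q[0],q[1],.018]))
d=R.T@(np.array([q[0],q[1],0])-o["tcp_pos"]);bx=R.T@[np.cos(q[2]),np.sin(q[2]),0]
print("tool shift mm",(d*1000).round(1),"turn z",np.arctan2(-bx[1],-bx[0]))
```

```text
20.35 [0.51395035 0.35647766 0.10927531] [[-0.917, -0.4, 0.001], [-0.4, 0.917, 0.0], [-0.001, -0.0, -1.0]] [ 0.478  0.475 -0.045  1.05  -0.     0.067] ([0.5126, 0.3576, 0.4117], 'IoU', np.float64(0.976)) [317.79003838 205.44761495]
tool shift mm [  0.9   1.6 109.3] turn z -0.00048155277346573655
```

The fit matches to within 2 mm and the yaw is aligned, so I'll grasp.

Call:
{"op": "servo_tool", "data": {"rows": [2,1.6,35,0,0,0,0.3,0,0,35,0,0,0,0.3,0,0,18,0,0,0,0.3,0,0,5,0,0,0,0.3,0,0,0,0,0,0,0.4]}}

```text
clock: 20.9
tcp_pos: [0.5105, 0.3575, 0.0155]
tool_rot: [0.645, -3.074, 0.001]
wrist_force: [-0.1, -0.6, 0.6]
grip_width: 0.0511
```

Call:
{"op": "servo_tool", "data": {"rows": [0,0,0,0,0,0,1,0,0,0,0,0,0,1,0,0,0,0,0,0,1,0,0,0,0,0,0,1,0,0,0,0,0,0,1]}}

```text
clock: 21.4
tcp_pos: [0.5121, 0.3583, 0.0178]
tool_rot: [-0.645, 3.071, 0.001]
wrist_force: [-0.5, -0.6, 5.7]
grip_width: 0.03
```

Run:
```python
from h import *
o=ctrl.get_obs();im=ctrl.capture("wrist");cv2.imwrite("pics/w12.png",im);print(o["tcp_pos"],o["tool_rot"],o["wrist_force"],o["grip_width"])
```

```text
[0.51208768 0.35833789 0.01784423] [-6.45051004e-01  3.07119100e+00  1.22411595e-03] [-0.46138816 -0.6302022   5.69727878] 0.029986148893409507
```

View pics/w12.png

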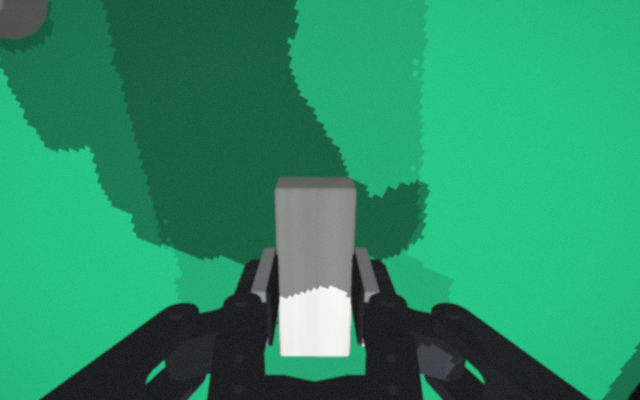

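The block is held on its centre line. Its ends, at rows 188 and 356, lie at +39 and -40 mm in the tool frame. I'll lift and carry it to a hover above the bed, then turn and tilt.

Call:
{"op": "servo_tool", "data": {"rows": [0,0,-35,0,0,0,1,0,0,-45,0,0,0,1,0,0,-20,0,0,0,1,4.8,-41.2,0,0,0,0,1,4.8,-41.2,0,0,0,0,1]}}

```text
clock: 21.95
tcp_pos: [0.5354, 0.2788, 0.117]
tool_rot: [-0.65, 3.071, 0.0]
wrist_force: [0.5, -1.0, -5.1]
grip_width: 0.0303
```

Call:
{"op": "servo_tool", "data": {"rows": [4.8,-41.2,0,0,0,0,1,4.8,-41.2,0,0,0,0,1,4.8,-41.2,0,0,0,0,1,4.8,-41.2,0,0,0,0,1,0,0,0,0,0,0.1035,1]}}

```text
clock: 22.45
tcp_pos: [0.5853, 0.1148, 0.1156]
tool_rot: [-0.473, 3.105, -0.003]
wrist_force: [-0.1, 1.2, -3.7]
grip_width: 0.0302
```

Call:
{"op": "servo_tool", "data": {"rows": [0,0,0,0,0,0.1035,1,0,0,0,0,0,0.1035,1,0,0,0,0,-0.1,0,1,0,0,0,0,-0.1,0,1,0,0,0,0,-0.1,0,1]}}

```text
clock: 22.95
tcp_pos: [0.5834, 0.1198, 0.1155]
tool_rot: [-0.147, 2.836, 0.023]
wrist_force: [-0.3, 0.8, -4.1]
grip_width: 0.0301
```

Call:
{"op": "servo_tool", "data": {"rows": [0,0,0,0,0,0,1,0,0,0,0,0,0,1,0,0,0,0,0,0,1]}}

```text
clock: 23.25
tcp_pos: [0.586, 0.1199, 0.1173]
tool_rot: [-0.147, 2.837, 0.022]
wrist_force: [0.3, -0.1, -3.6]
grip_width: 0.0304
```

```bash
cat > seat.py <<'E'
from h import *
o=ctrl.get_obs();R=Ro.from_rotvec(o["tool_rot"]).as_matrix();print(o["clock"],o["tcp_pos"],R.round(3).tolist(),o["wrist_force"],o["grip_width"])
ps=.101;Z=Ro.from_euler("z",ps).as_matrix();bx=Z@[c_,0,s];by=Z@[0,1,0];n=Z@[-s,0,c_]
O=np.array([.5666,.1183,.022]);T=np.c_[-bx,by,-n]
d=o["tcp_pos"]-O;print("bed frame of TCP mm",[round(1000*float(d@v),1) for v in(bx,by,n)],"want 40,0,17.8")
print("shift mm",(R.T@(O+.04*bx+.0178*n-o["tcp_pos"])*1000).round(1),"turn",Ro.from_matrix(R.T@T).as_rotvec().round(3))
E
python3 seat.py
```

```text
23.25 [0.58597668 0.11994034 0.11728534] [[-0.95, -0.103, 0.295], [-0.099, 0.995, 0.031], [-0.297, -0.0, -0.955]] [ 0.29337603 -0.06590325 -3.6044967 ] 0.03035837635809046
bed frame of TCP mm [46.7, -0.3, 85.3] want 40,0,17.8
shift mm [ 6.8  0.3 67.5] turn [0.001 0.001 0.003]
```

Orientation is exact. I'll lower square to the slope, 4–5 mm uphill of the seat.

Call:
{"op": "servo_tool", "data": {"rows": [2,0.3,30,0,0,0,1,0,0,22,0,0,0,1,0,0,8,0,0,0,1,0,0,3,0,0,0,1,0,0,0,0,0,0,1]}}

```text
clock: 23.75
tcp_pos: [0.6016, 0.1219, 0.0555]
tool_rot: [-0.147, 2.838, 0.022]
wrist_force: [-1.0, 0.4, -3.4]
grip_width: 0.0299
```

Call:
{"op": "servo_tool", "data": {"rows": [0,0,1,0,0,0,1,0,0,0,0,0,0,1,0,0,0,0,0,0,1]}}

```text
clock: 24.05
tcp_pos: [0.6012, 0.122, 0.0551]
tool_rot: [-0.147, 2.837, 0.022]
wrist_force: [-0.4, 0.1, -4.4]
grip_width: 0.0301
```

```bash
python3 seat.py
```

```text
24.05 [0.60119308 0.12197162 0.05510363] [[-0.95, -0.104, 0.295], [-0.099, 0.995, 0.031], [-0.297, -0.0, -0.955]] [-0.42770988  0.13196518 -4.44013791] 0.030134287554089676
bed frame of TCP mm [43.0, 0.2, 21.3] want 40,0,17.8
shift mm [ 3.  -0.2  3.5] turn [0.001 0.001 0.003]
```

Call:
{"op": "servo_tool", "data": {"rows": [0,0,1,0,0,0,1,0,0,0,0,0,0,1,0,0,1,0,0,0,1,0,0,0,0,0,0,1]}}

```text
clock: 24.45
tcp_pos: [0.6013, 0.122, 0.0522]
tool_rot: [-0.147, 2.838, 0.022]
wrist_force: [0.1, 0.4, -3.7]
grip_width: 0.0299
```

Call:
{"op": "servo_tool", "data": {"rows": [0,0,0.7,0,0,0,1,0,0,0,0,0,0,1,0,0,0,0,0,0,1]}}

```text
clock: 24.75
tcp_pos: [0.6015, 0.122, 0.0515]
tool_rot: [-0.147, 2.838, 0.022]
wrist_force: [0.6, -0.9, -3.4]
grip_width: 0.03
```

Call:
{"op": "servo_tool", "data": {"rows": [0,0,0.7,0,0,0,1,0,0,0,0,0,0,1,0,0,0,0,0,0,1]}}

```text
clock: 25.05
tcp_pos: [0.6017, 0.122, 0.0512]
tool_rot: [-0.147, 2.838, 0.022]
wrist_force: [-3.2, -1.1, 0.5]
grip_width: 0.0302
```

Call:
{"op": "servo_tool", "data": {"rows": [1,0,0,0,0,0,1,0,0,0,0,0,0,1,1,0,0,0,0,0,1,0,0,0,0,0,0,1]}}

```text
clock: 25.45
tcp_pos: [0.6006, 0.1219, 0.0509]
tool_rot: [-0.147, 2.836, 0.022]
wrist_force: [1.5, 0.1, -0.4]
grip_width: 0.0301
```

```bash
python3 seat.py
```

```text
25.45 [0.6006364  0.12186618 0.05087893] [[-0.95, -0.103, 0.296], [-0.099, 0.995, 0.031], [-0.297, -0.0, -0.955]] [ 1.46351087  0.05955154 -0.3857709 ] 0.030066109027133223
bed frame of TCP mm [41.2, 0.1, 17.5] want 40,0,17.8
shift mm [ 1.2 -0.1 -0.3] turn [0.001 0.002 0.003]
```

Touching the slope (normal force about 3–4 N), with 1.2 mm left to the lip. I'll keep sliding in small steps.

Call:
{"op": "servo_tool", "data": {"rows": [0.7,0,0,0,0,0,1,0,0,0,0,0,0,1,0.7,0,0,0,0,0,1,0,0,0,0,0,0,1,0,0,0,0,0,0,1]}}

```text
clock: 25.95
tcp_pos: [0.6002, 0.1219, 0.0508]
tool_rot: [-0.147, 2.835, 0.023]
wrist_force: [5.0, 1.3, -1.2]
grip_width: 0.0303
```

Call:
{"op": "servo_tool", "data": {"rows": [0.7,0,0,0,0,0,1,0,0,0,0,0,0,1,0,0,0,0,0,0,1]}}

```text
clock: 26.25
tcp_pos: [0.6002, 0.1219, 0.0509]
tool_rot: [-0.147, 2.834, 0.023]
wrist_force: [5.8, 1.8, -2.8]
grip_width: 0.0304
```

The lip stops it: TCP stalled at x=0.600 while the force rose to 5.8 N. I'll press lightly onto the slope, release slowly, back off and look.

Call:
{"op": "servo_tool", "data": {"rows": [-0.3,0,0.7,0,0,0,1,0,0,0,0,0,0,1,0,0,0,0,0,0,1]}}

```text
clock: 26.55
tcp_pos: [0.6002, 0.1219, 0.0507]
tool_rot: [-0.147, 2.834, 0.023]
wrist_force: [2.9, 1.2, 5.8]
grip_width: 0.03
```

Call:
{"op": "servo_tool", "data": {"rows": [0,0,0,0,0,0,0.55,0,0,0,0,0,0,0.4,0,0,0,0,0,0,0.2,0,0,0,0,0,0,0.1,0,0,0,0,0,0,0.1]}}

```text
clock: 27.05
tcp_pos: [0.5978, 0.1216, 0.0487]
tool_rot: [-0.147, 2.839, 0.022]
wrist_force: [0.4, 0.1, -0.0]
grip_width: 0.0765
```

Call:
{"op": "servo_tool", "data": {"rows": [0,0,-15,0,0,0,0.1,0,0,-35,0,0,0,0.1,0,0,-45,0,0,0,0.1,0,0,-45,0,0,0,0.1,0,0,0,0,0,0,0.1]}}

```text
clock: 27.55
tcp_pos: [0.5599, 0.1177, 0.19]
tool_rot: [-0.147, 2.827, 0.022]
wrist_force: [0.9, 0.1, 0.1]
grip_width: 0.0768
```

Call:
{"op": "servo_tool", "data": {"rows": [0,0,0,0,0,0,0.1,0,0,0,0,0,0,0.1]}}

```text
clock: 27.75
tcp_pos: [0.5565, 0.1173, 0.1816]
tool_rot: [-0.147, 2.84, 0.022]
wrist_force: [-0.7, -0.2, -0.8]
grip_width: 0.0769
```

Run:
```python
from h import *
k=cam("wrist");im=ctrl.capture("wrist");b=ctrl.capture("side");print(ctrl.get_obs()["tcp_pos"])
# expected block outline on seat
Z=Ro.from_euler("z",.101).as_matrix()
P=np.array([Z@np.array(slope(x,y,.018))+[.5666,.1183,0] for x,y in((0,-.016),(.08,-.016),(.08,.016),(0,.016))])
uv=proj(k,P);print(uv.round(1))
u=uv.mean(0).astype(int);f=3;x0,y0=max(u[0]-80,0),max(u[1]-90,0)
c=cv2.resize(im[y0:y0+180,x0:x0+160],None,fx=f,fy=f,interpolation=cv2.INTER_CUBIC)
cv2.polylines(c,[np.round((uv-[x0,y0]+.5)*f).astype(int)],True,(0,0,255),1)
v=np.zeros((540,800,3),np.uint8);v[:c.shape[0],:c.shape[1]]=c
s1=cv2.resize(b[130:290,225:385],(320,320),interpolation=cv2.INTER_CUBIC);v[:320,480:]=s1;cv2.imwrite("pics/13.png",v)
```

```text
[0.55618958 0.11727449 0.180798  ]
[[294.  139.3]
 [295.4 236.9]
 [334.4 237. ]
 [336.6 139.4]]
```

View pics/13.png

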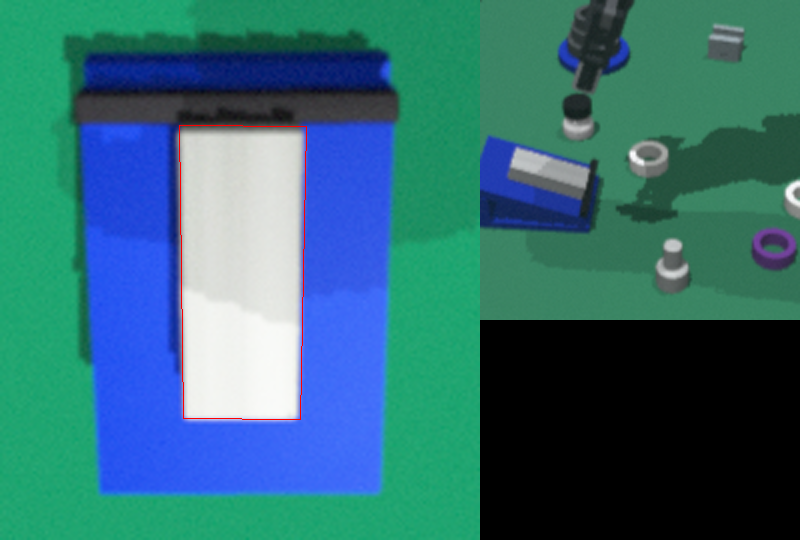

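The block matches the expected seat outline on all four sides, is centred, and sits against the lip. The jar, plug and V-block are standing. Handing in.

```bash
python3 -c "
from station import ctrl
print(ctrl.get_obs()['wrist_force'],ctrl.finish_job())"
```

```text
the job is handed in; nothing more can be done
[-0.66921427 -0.29364353  0.15762711] None
```

The job is done and handed in at about 28 s on the robot's clock. The three rings are on the post, with the large at the bottom, the medium next and the small on top. The block lies on the sloped rest against the lip.

**Last checks:**
- **Rings:** each was lowered until the wrist force showed contact, about 6 N change at most, and then released. The side view after the last release showed all three concentric and flat. They were not looked at closely again before hand-in.
- **Block:** it slid down the slope until it met the lip at about 6 N. In the final picture its outline matched the expected seat on all four sides, within about 1 mm.
- **Bystanders:** the jar, the plug gauge and the V-block were standing where they were in the final side picture. The gripper was clear, with about 0 N on the wrist.

**Disagreements:**
- The opening the gripper reported while holding each part was 2–3 mm under its true size. The pictures showed good grasps, so I took it as sensor bias.
- The small ring showed slight force changes about 1.5 mm before firm contact. It still ended at the expected height.

I viewed 15 pictures, one over the budget of 14.

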